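# Close the reagent kit and read its temperature logger

## Task

This reagent kit is packed for cold shipment: fold its two small end flaps in first, then close the big tuck lid fully home over them. Then take the reader wand out of its dock and press its sprung nose cup squarely and lightly over the round steel logger button on the lid, so that the nose is pushed in part of its travel but never hard against its stop, and finish still holding it there: do not let go. Leave the loose things on the bench where they are.

Things in the scene. Friction and masses are not known exactly. Their poses are not given: they have to be found in the camera images.
- kit: The reagent kit carton, white printed board, 163 (x) x 229 (y) x 138 mm high, standing fixed on the bench, packed with bottles up to 127 mm high. Origin: centre of its underside; x points away from the robot towards the lid's hinge, y to the left along the box, z up.
- flap_left (a joint): Small end flap on the +y end of the carton, a white board trapezoid 150 mm wide at its crease, 110 mm at its free edge, 68 mm deep, 2 mm thick. 0 = folded in and level, pi/2 = upright, more = leaning outwards; 2.3 at most. It starts standing open. Its crease is stiff: the flap stays where it is left, and a fraction of a newton moves it.
- flap_left_hinge (a point): Middle of the left flap's crease, at [0, 0.112, 0.1345] in the carton's frame; the crease runs along the carton's x.
- flap_right (a joint): The same flap on the -y end: 0 = folded in and level, pi/2 = upright, more = leaning outwards.
- flap_right_hinge (a point): Middle of the right flap's crease, at [0, -0.112, 0.1345] in the carton's frame; the crease runs along the carton's x.
- kit_lid (a joint): The carton's lid, a board 163 mm (crease to front edge) x 229 mm, 2 mm thick, with a 23 mm tuck tab on its front edge that goes inside the front wall. 0 = fully home, pi/2 = upright, more = leaning away from the robot (1.92 at most). It starts standing open, and stays where it is left; about 1 N moves it. A flap that is not folded in keeps it from going home.
- kit_lid_hinge (a point): Middle of the lid's crease, at [0.0813, 0, 0.1366] in the carton's frame, along the far top edge; the crease runs along the carton's y.
- logger: The temperature logger on the lid's outer face, nearer the right (-y) end: a steel button can 16.5 mm across on a black stick-on holder 29 mm across. 8 mm proud of the lid, the can being the upper 5.5 mm. Origin: centre of the holder's underside, at [0.010, -0.058, 0.1383] in the carton's frame with the lid home; z is the can's axis, out of the lid.
- logger_top (a point): Centre of the steel can's top face, 8 mm along the logger's z; with the lid home it is at [0.010, -0.058, 0.1463] in the carton's frame, its z up.
- dock: The wand's dock, fixed on the bench: a dark steel foot 110 x 90 x 12 mm with a grey square pocket (30 x 30 mm inside, 62 mm deep) whose axis leans 20 degrees from vertical towards the dock's own -x. Origin under the foot (its centre is 6 mm further along x), z up.
- dock_rim (a point): Centre of the pocket's mouth, at [-0.012, 0, 0.078] in the dock's frame.
- wand: The reader wand, 140 mm long, 0.1 kg, standing nose down in the dock's pocket along its axis; it draws out along that axis by 52 mm. Origin: on its axis, underside of its round collar (43 mm wide, 6 mm thick), which rests on the pocket's rim; z runs up the handle. Light flat-sided handle, 20 mm (x) by 18 mm (y), z = 6 to 90 mm: take it across its y sides at z = 60 mm.
- wand_nose (a joint): Travel of the nose cup into the wand (m): 0 = out, 0.007 = hard against its stop. The spring starts at 1.05 N and adds 0.35 N a mm, 3.5 N at the stop.
- wand_cup (a point): Centre of the cup's floor, at [0, 0, -0.046] in the wand's frame while the nose is out. The cup is a black funnel 27 mm across; its mouth (24 mm inside) is 4 mm below the floor and it narrows to 20 mm at the floor, so it slips over the steel can, 16.5 mm, until the floor rests on the can's top.
- bottle_buffer: White bottle with a screw cap, 67 mm across, 165 mm high, loose on the bench; leave it alone. Origin under its base.
- tape_roll: Roll of tan tape lying flat, 100 mm across, 25 mm high, loose; leave it alone. Origin under its centre.
- lab_timer: Small white countdown timer, 58 x 66 x 18 mm, loose; leave it alone. Origin under its centre.
- marker: Marker pen lying down, 135 mm long, 16 mm thick, loose; leave it alone. Origin under its middle.
- loose_tube: Screw-cap tube lying down, 120 mm long, 22 mm thick, loose; leave it alone. Origin under its middle.
Mind the look-alikes: they are no part of the job. What is shaped like the dock but green is not meant.

How it is judged:
By the outcome, as a careful person would: the job done as asked, in the order asked, and still so for the second after the job is handed in, while the arm keeps its last pose, push and grip.
It also fails if it takes over 67 s, if anything falls off the work surface, if the arm or the gripper's body presses on something with over 40 N, if the wrist force passes 120 N, or if a joint passes its speed limit or range.

## Robot

A 6-joint arm with a two-finger parallel gripper is mounted at the origin on a cart in front of the work surface, level with it; the furniture and walls round the work are solid. World frame = base frame: x ahead of the robot, y to its left, z up, the work surface at z = 0. Lengths are in m, angles in rad, forces in N, time in s.
With the tool pointing down it reaches from about 0.275 to 0.825 m from the base axis. Payload 4.9 kg.
Tool frame: the origin (TCP) lies on the centre line of the jaws, within the pads' length; the fingertips stand 14 mm ahead of it and the grasp point (between the pads) lies 5 mm behind it (ctrl.nose_length is the distance from the TCP to the fingertips, in m); z points along the fingers, y is the line along which they close (so a half turn about z gives the same grasp; the last joint's range is limited). The gripper opens to 85 mm and grips with 20 to 120 N. Pads are 22 mm wide; open, the fingers measure 114 mm over their backs; the gripper's body (76 mm by 85 mm) begins 54 mm behind the grasp point. The pads swing forward as they close: fully open they stand 13 mm farther back than shut.
Start: joints at [1.174, 0.326, -0.193, 1.052, 0, 1.437], TCP at [0.143, 0.531, 0.245] pointing down, gripper open.
Joint ranges: [-2.65, 2.65], [-0.97, 1.79], [-1.3, 1.35], [-1.93, 2.1], [-1.47, 1.37], [-3.14, 3.14]. Speed limits (rad/s): [2.57, 2.57, 3.14, 3.14, 3.14, 3.14].

## Interface

Orientations are given as [roll, pitch, yaw] about the fixed x, y, z axes, in that order (R = Rz(yaw) Ry(pitch) Rx(roll)).
In Python, from rig import ctrl, imaging gives the robot as it stands.
- The arm moves only by the shell command python3 -m pendant 'ROWS' [FORCE]. ROWS is JSON, a list of rows, each a list of 3 entries, a list of its own where there are three numbers: the shift along the tool's x, y, z in m, then the turn, a rotation vector about the tool's x, y, z in degrees, then the closure, from -1 (fully open) to 1 (shut). A call has 1 to 20 rows; each row shifts and turns the commanded pose from where the row before left it, along the tool's axes as they then stand; what a row does not reach is not made up. A row lasts 1/10 s, in which the tool goes at most 50 mm and 8.59 degrees, less where a joint would pass 70% of its speed; a pose out of reach is approached as far as the arm can. A call with a gripper value outside its range is refused whole. The fingers move at their own pace and stop on an object; FORCE is the grip in N (left out, the last holds). Time passes only in rows, so rows that do not move let the fingers close. It gives the time, the measured TCP pose, the force, the opening and the grip force at its end, in the units of the state.
- ctrl.get_state(): the state, without advancing time (a new reading comes with each control period).
- imaging.grab_frame(name): name is "scene" or "side" or "wrist"; returns the picture (400x640x3 uint8, red, green, blue); there is no depth.
- imaging.camera_info(name): a dict with "fx", "fy", "cx", "cy" (pixels), "origin" and "orientation" of the camera in the world. Camera axes: x right, y down, z forward; pixel columns grow to the right and rows downward; lengths in m; the calibration is good to about 2 mm. A picture is of the moment at which its call begins: read the wrist's pose just before it. camera_info takes no time and is no camera call; for the wrist camera it gives the pose at the moment of the call.
- ctrl.close_job(): hands the job in; it is judged then, once.
The state is a dict: "time_s": time; "joint_positions": joint angles; "qvel": joint speeds; "joint_efforts": joint torques, N m; "tcp_pos": TCP position; "ee_rot": TCP orientation; "force": force on the tool from outside, world axes, zero at the start; "wrist_torque": the same for the moment, N m; "gripper_width": finger opening in m; "grip_force": force on a finger pad.
Only numpy, scipy, OpenCV 4.12 (cv2) and the standard library are available. Lean on these libraries where they do the work, as an engineer would, in place of code of your own. Each camera call takes 0.05 s, during which the arm holds its last target. There are 200 camera calls.

## Working session

There is one attempt and no reset: what is moved stays moved. The work goes in short steps, Python scripts to look and compute and a shell command to move; the robot and the scene stay as the last step left them, time stands still between calls to the robot, and variables do not carry over. Pictures are saved under pics/ and viewed, at most 10 in all, crops included, and the job is handed in when it is done.

```bash
ls; mkdir -p pics; python3 - <<'E'
from rig import ctrl, imaging
import cv2
s=ctrl.get_state(); print({k:(s[k]) for k in s})
for n in ("scene","side","wrist"):
    c=imaging.camera_info(n); print(n,c)
    cv2.imwrite(f"pics/{n}0.png",imaging.grab_frame(n)[:,:,::-1])
E
```

```text
pics
{'time_s': 0.0, 'joint_positions': array([ 1.17380149e+00,  3.26967138e-01, -1.93602152e-01,  1.05198523e+00,
       -3.93515151e-06,  1.43661163e+00]), 'qvel': array([-5.22854358e-04, -1.90374460e-03, -1.14722371e-04,  1.52339121e-03,
        1.49029276e-03, -3.74334073e-06]), 'joint_efforts': array([-1.19671204e-03, -4.43402982e+01,  2.62438059e+01,  1.53297413e-02,
       -2.15158693e-04,  3.99593063e-06]), 'tcp_pos': array([0.14264964, 0.53059599, 0.24448221]), 'ee_rot': array([-3.13984974e+00, -2.31315100e-04,  2.87878232e+00]), 'force': array([-0.08342921, -1.27500863,  0.15874492]), 'wrist_torque': array([ 0.00659808, -0.03571081,  0.02492768]), 'grip_force': 0.0, 'gripper_width': 0.08543951973939559}
scene {'fx': 386.1788518687765, 'fy': 386.1788518687765, 'cx': 312.4981620339566, 'cy': 197.41026327397068, 'origin': array([ 0.15280147, -0.48754628,  1.07349039]), 'orientation': array([-2.44358945, -0.01174544, -0.5057859 ])}
side {'fx': 459.64554489581985, 'fy': 459.64554489581985, 'cx': 317.69543251705966, 'cy': 198.37270992107258, 'origin': array([-0.07294762,  1.06135414,  1.36651364]), 'orientation': array([-2.44400706, -0.0074973 , -2.47047432])}
wrist {'fx': 300.08173162625053, 'fy': 300.08173162625053, 'cx': 316.89600091839117, 'cy': 195.49073182802127, 'origin': array([0.06682016, 0.55095474, 0.37297607]), 'orientation': array([2.82911306e+00, 2.05084681e-03, 1.30769934e+00])}
```

View pics/scene0.png

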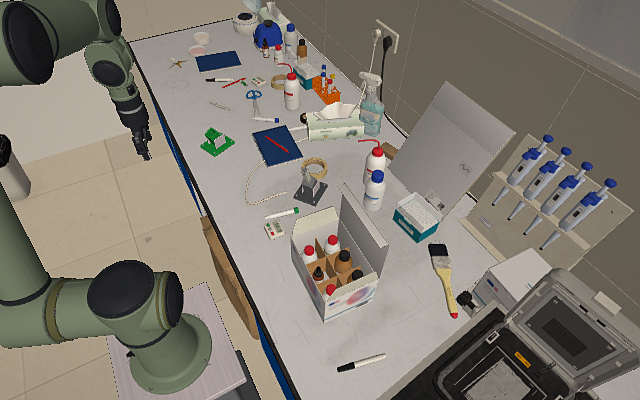

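View pics/side0.png

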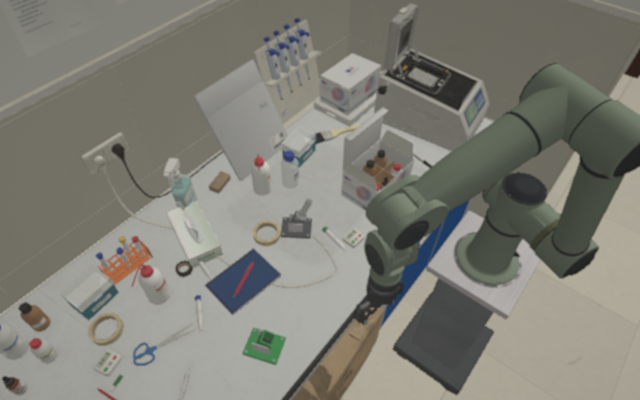

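The scene view shows the open kit around (340,265), its dock with the wand at (310,188) and the green decoy at (216,140). In the side view the kit is at (378,165) and the dock at (297,225). I'll enlarge both.

```bash
python3 - <<'E'
import cv2,numpy as np
a=cv2.imread('pics/scene0.png')[155:330,255:400]
b=cv2.imread('pics/side0.png')[100:250,260:430]
a=cv2.resize(a,None,fx=3.4,fy=3.4,interpolation=cv2.INTER_CUBIC)
cv2.imwrite('pics/a.png',a)
b=cv2.resize(b,None,fx=4,fy=4,interpolation=cv2.INTER_CUBIC)
cv2.imwrite('pics/b.png',b)
E
```

```text
(no output)
```

View pics/a.png

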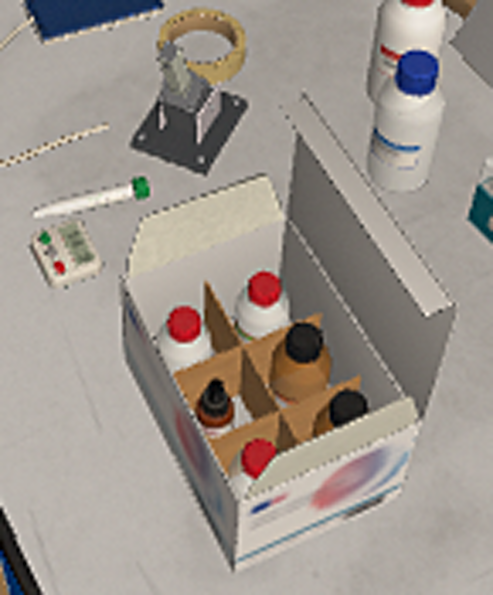

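View pics/b.png

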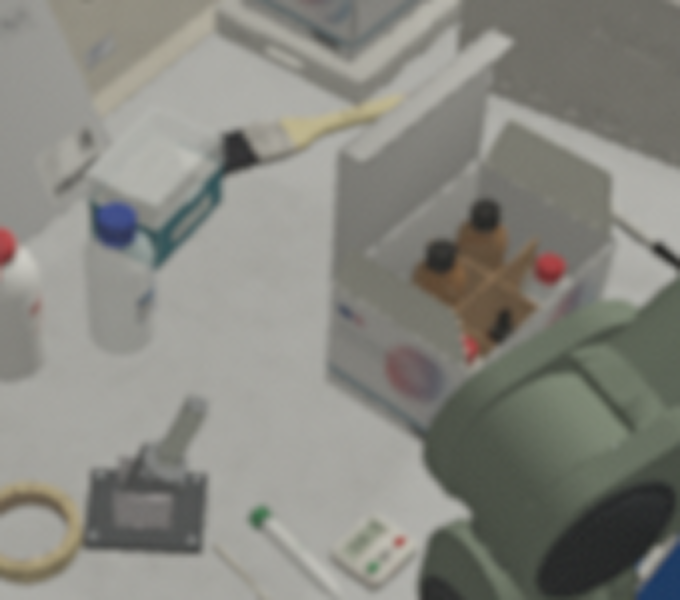

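The enlarged scene crop shows the kit's front-right bottom corner at (235,570), the left-front one at (128,358) and the right-back one at (402,492). The dock foot's corners are at (132,143), (207,173) and (247,103), and the handle top is at (168,45). The side crop has the foot corners at (85,545), (203,550), (207,470), (95,470) and the handle top at (195,403).

```bash
cat > h.py <<'E'
import numpy as np
from scipy.spatial.transform import Rotation as R
from rig import ctrl, imaging
def ray(n,u,v,c=None):
    c=c or imaging.camera_info(n)
    d=R.from_euler('xyz',c['orientation']).apply([(u-c['cx'])/c['fx'],(v-c['cy'])/c['fy'],1])
    return np.array(c['origin']),d/np.linalg.norm(d)
def plane(n,u,v,z,c=None):
    o,d=ray(n,u,v,c); return o+d*(z-o[2])/d[2]
def tri(r1,r2):
    A=sum(np.eye(3)-np.outer(d,d) for o,d in (r1,r2)); b=sum((np.eye(3)-np.outer(d,d))@o for o,d in (r1,r2))
    p=np.linalg.solve(A,b); return p,[np.linalg.norm(np.cross(p-o,d)) for o,d in (r1,r2)]
def proj(n,p,c=None):
    c=c or imaging.camera_info(n)
    q=R.from_euler('xyz',c['orientation']).inv().apply(np.array(p)-c['origin']); return q[0]/q[2]*c['fx']+c['cx'],q[1]/q[2]*c['fy']+c['cy']
E
python3 - <<'E'
from h import *
np.set_printoptions(precision=4,suppress=True)
S=lambda x,y:(x/3.4+255-.35,y/3.4+155-.35)
D=lambda x,y:(x/4+260-.4,y/4+100-.4)
p={}
for k,q,z in [('FR',(235,570),0),('BR',(402,492),0),('FL',(128,358),0),('FRt',(236,490),.1365),('FLt',(125,280),.1365),('f1',(132,143),.012),('f2',(207,173),.012),('f3',(247,103),.012)]:
    p[k]=plane('scene',*S(*q),z); print(k,p[k])
for k,q,z in [('g1',(85,545),.012),('g2',(203,550),.012),('g3',(207,470),.012),('g4',(95,470),.012),('BLbot',(330,375),0)]:
    p[k]=plane('side',*D(*q),z); print(k,p[k])
print(np.linalg.norm(p['FR']-p['FL']),np.linalg.norm(p['FR']-p['BR']),np.linalg.norm(p['f1']-p['f2']),np.linalg.norm(p['f2']-p['f3']))
print('handle top',tri(ray('scene',*S(168,45)),ray('side',*D(195,403))))
E
```

```text
FR [ 0.403  -0.1283  0.    ]
BR [ 0.5664 -0.1379  0.    ]
FL [0.4172 0.0969 0.    ]
FRt [ 0.4033 -0.12    0.1365]
FLt [0.4163 0.0923 0.1365]
f1 [0.5367 0.3208 0.012 ]
f2 [0.5865 0.2476 0.012 ]
f3 [0.6723 0.312  0.012 ]
g1 [0.619  0.3867 0.012 ]
g2 [0.5328 0.3246 0.012 ]
g3 [0.587  0.2519 0.012 ]
g4 [0.6681 0.317  0.012 ]
BLbot [0.5728 0.078  0.    ]
0.2256701802248176 0.16368926996559385 0.08851726587399002 0.10726187124425328
handle top (array([0.5657, 0.2951, 0.1675]), [np.float64(0.0013099446197573493), np.float64(0.001309944619757374)])
```

```bash
cat >> h.py <<'E'
KC=np.array([0.491,-0.021,0]); KY=np.radians(-3.5)
KR=R.from_euler('z',KY)
def w(p): return KR.apply(p)+KC
def k(p): return KR.inv().apply(np.array(p)-KC)
def kplane(n,u,v,ax,val):   # intersect with carton plane coordinate ax=val, result in carton frame
    o,d=ray(n,u,v); o=k(o); d=KR.inv().apply(d); return o+d*(val-o[ax])/d[ax]
E
python3 - <<'E'
from h import *
np.set_printoptions(precision=4,suppress=True)
S=lambda x,y:(x/3.4+255-.35,y/3.4+155-.35)
D=lambda x,y:(x/4+260-.4,y/4+100-.4)
print('lid R',kplane('scene',*S(452,305),1,-.1145),kplane('side',*D(512,42),1,-.1145))
print('lid L',kplane('scene',*S(302,95),1,.1145),kplane('side',*D(342,152),1,.1145))
print('lf',kplane('scene',*S(147,215),0,-.055),kplane('scene',*S(268,177),0,.055))
print('rf',kplane('scene',*S(412,400),0,.055),kplane('side',*D(610,180),0,-.055),kplane('side',*D(512,125),0,.055))
for p in ([0,.112,.1345],[-.075,.112,.1345],[.075,.112,.1345],[0.0813,0.1145,.1366],[0.0813,-.1145,.1366]):
    u,v=proj('scene',w(p)); print(p,(u-254.65)*3.4,(v-154.65)*3.4)
b=[('buffer',(405,185)),('timer',(68,250)),('tube',(90,205))]
for n,q in b: print(n,plane('scene',*S(*q),0))
E
```

```text
lid R [ 0.0743 -0.1145  0.3066] [ 0.0604 -0.1145  0.2903]
lid L [0.0813 0.1145 0.2909] [0.0723 0.1145 0.3029]
lf [-0.055   0.1189  0.2017] [0.055  0.1128 0.201 ]
rf [ 0.055  -0.1213  0.199 ] [-0.055  -0.1359  0.1769] [ 0.055  -0.1295  0.1834]
[0, 0.112, 0.1345] 208.7681538204431 245.58797187919228
[-0.075, 0.112, 0.1345] 130.3850199777604 275.58782854926454
[0.075, 0.112, 0.1345] 284.299763009962 216.67948942053863
[0.0813, 0.1145, 0.1366] 289.3588738265595 210.85985245470138
[0.0813, -0.1145, 0.1366] 425.0770825733843 419.43776371365624
buffer [0.7652 0.1435 0.    ]
timer [0.421 0.236 0.   ]
tube [0.4651 0.2764 0.    ]
```

```bash
cat >> h.py <<'E'
def TR():
    s=ctrl.get_state(); return s,R.from_euler('xyz',s['ee_rot'])
def delta(pos,Rt=None):
    "shift in tool axes (mm) and rotvec (deg) to a world target TCP pose"
    s,r=TR(); print('shift',np.round(1000*r.inv().apply(np.array(pos)-s['tcp_pos']),1),end=' ')
    if Rt is not None: print('turn',np.round(np.degrees((r.inv()*Rt).as_rotvec()),2),end=' '); print('shift in new axes',np.round(1000*Rt.inv().apply(np.array(pos)-s['tcp_pos']),1),end=' ')
    print('| tcp kit',np.round(k(s['tcp_pos']),4),'F',np.round(s['force'],2),'t',round(s['time_s'],2))
DOWN=R.from_euler('xyz',[np.pi,0,KY+np.pi])
E
python3 -c "
from h import *
delta(w([-0.01,.175,.245]),DOWN); print(ctrl.nose_length)"
```

```text
shift [-434.8 -272.9   -0. ] turn [ -0.07  -0.02 -11.56] shift in new axes [-3.713e+02 -3.545e+02 -3.000e-01] | tcp kit [-0.3813  0.5295  0.2447] F [-0.44  0.26 -0.42] t 0.15
0.014
```

```bash
python3 -m pendant '[[[0,0,0],[0,0,-5.78],1],[[0,0,0],[0,0,-5.78],1],[[-0.031,-0.0295,0],[0,0,0],1],[[-0.031,-0.0295,0],[0,0,0],1],[[-0.031,-0.0295,0],[0,0,0],1],[[-0.031,-0.0295,0],[0,0,0],1],[[-0.031,-0.0295,0],[0,0,0],1],[[-0.031,-0.0295,0],[0,0,0],1],[[-0.031,-0.0295,0],[0,0,0],1],[[-0.031,-0.0295,0],[0,0,0],1],[[-0.031,-0.0295,0],[0,0,0],1],[[-0.031,-0.0295,0],[0,0,0],1],[[-0.031,-0.0295,0],[0,0,0],1],[[-0.031,-0.0295,0],[0,0,0],1],[[0,0,0],[0,0,0],1]]' 40; python3 - <<'E'
from h import *
import cv2
delta(w([-0.01,.175,.245]),DOWN)
cv2.imwrite('pics/w1.png',imaging.grab_frame('wrist')[:,:,::-1])
E
```

```text
time_s: 1.65
tcp_pos: [0.4959, 0.1516, 0.245]
ee_rot: [-3.141, 0.002, 3.075]
force: [-0.6, 0.2, 0.8]
gripper_width: -0.0003
grip_force: 0.0
shift [ 4.3  2.4 -0. ] turn [-0.06  0.1  -0.34] shift in new axes [ 4.3  2.4 -0. ] | tcp kit [-0.0057  0.1726  0.245 ] F [-0.58  0.19  0.81] t 1.65
```

View pics/w1.png

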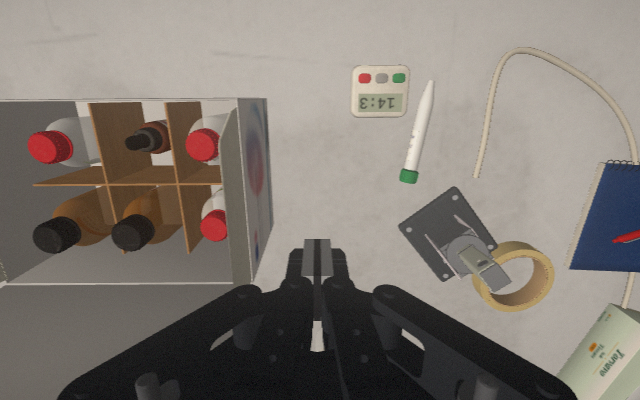

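The wrist view shows the fingers at (318,250), outside the left flap at x≈232–268, the box's front-left corner at (267,98) and its back-left one at (255,283). The dock foot's corners are at (398,222), (456,187), (500,245) and (445,282).

```bash
cat >> h.py <<'E'
DC=np.array([0.5982,0.3155,0]); DR=R.from_euler('z',np.radians(36.5))
def dw(p): return DR.apply(p)+DC
E
python3 - <<'E'
from h import *
np.set_printoptions(precision=4,suppress=True)
P=lambda p:np.round(proj('wrist',p))
print('kit top FL',P(w([-.0815,.1145,.138])),'bot',P(w([-.0815,.1145,0])),'BL top',P(w([.0815,.1145,.138])),'FR top',P(w([-.0815,-.1145,.138])))
print('flap edge',P(w([-.055,.117,.202])),P(w([.055,.117,.202])))
for a,b in ((-.049,-.045),(.061,-.045),(.061,.045),(-.049,.045)): print('foot',P(dw([a,b,.012])))
a=np.array([-np.sin(.349),0,np.cos(.349)]); rim=np.array([-.012,0,.078])
print('rim',P(dw(rim)),'top',P(dw(rim+.09*a)))
for q in ((398,222),(456,187),(500,245),(445,282)): print(plane('wrist',*q,.012))
E
```

```text
kit top FL [238. 106.] bot [267. 103.] BL top [253. 291.] FR top [-66. 107.]
flap edge [218. 156.] [235. 315.]
foot [396. 230.]
foot [442. 285.]
foot [498. 247.]
foot [454. 187.]
rim [463. 254.] top [492. 279.]
[0.5748 0.2532 0.012 ]
[0.532  0.3249 0.012 ]
[0.617  0.3897 0.012 ]
[0.6699 0.3201 0.012 ]
```

```bash
python3 -m pendant '[[[0,0,0.025],[0,0,0],1],[[0,0,0.025],[0,0,0],1],[[0,-0.015,0],[0,0,0],1],[[0,-0.015,0],[0,0,0],1],[[0,-0.016,0],[0,0,0],1],[[0,-0.0116,0.0015],[0,0,0],1],[[0,-0.0109,0.0045],[0,0,0],1],[[0,-0.0093,0.0072],[0,0,0],1],[[0,-0.0072,0.0093],[0,0,0],1],[[0,-0.0045,0.0109],[0,0,0],1],[[0,-0.0015,0.0076],[0,0,0],1],[[0,0,0],[0,0,0],1]]'; python3 - <<'E'
from h import *
delta(w([-0.01,.0815,.1495]),DOWN)
E
```

```text
time_s: 2.9
tcp_pos: [0.4858, 0.0642, 0.1526]
ee_rot: [3.142, -0.003, 3.08]
force: [-0.9, -0.3, -0.7]
gripper_width: -0.0001
grip_force: 0.0
shift [-0.4 -3.3  3.1] turn [ 0.   -0.18 -0.  ] shift in new axes [-0.3 -3.3  3.1] | tcp kit [-0.0103  0.0848  0.1526] F [-0.87 -0.32 -0.68] t 2.9
```

Last few millimetres down in small steps, watching force.

```bash
python3 -m pendant '[[[0,-0.002,0.003],[0,0,0],1],[[0,0,0.002],[0,0,0],1],[[0,0,0],[0,0,0],1]]'; python3 - <<'E'
from h import *
delta(w([-0.01,.0815,.1485]),DOWN)
E
```

```text
time_s: 3.2
tcp_pos: [0.487, 0.0624, 0.1496]
ee_rot: [-3.141, 0.0, 3.081]
force: [-0.7, -0.2, 0.8]
gripper_width: -0.0004
grip_force: 0.7
shift [ 0.9 -1.5  1.1] turn [-0.01  0.02  0.02] shift in new axes [ 0.9 -1.5  1.1] | tcp kit [-0.0091  0.083   0.1496] F [-0.66 -0.17  0.76] t 3.2
```

```bash
python3 -m pendant '[[[0,0,0.002],[0,0,0],1],[[0,0,0],[0,0,0],1]]'; python3 - <<'E'
from h import *
import cv2
delta(w([-0.01,.0815,.1485]),DOWN)
cv2.imwrite('pics/s2.png',cv2.resize(imaging.grab_frame('scene')[180:330,270:410,::-1],None,fx=4,fy=4))
E
```

```text
time_s: 3.4
tcp_pos: [0.4871, 0.0624, 0.1493]
ee_rot: [-3.141, 0.001, 3.081]
force: [-6.0, -1.3, 17.6]
gripper_width: -0.0
grip_force: 8.8
shift [ 1.  -1.5  0.8] turn [-0.02  0.08  0.03] shift in new axes [ 1.  -1.5  0.8] | tcp kit [-0.009   0.083   0.1493] F [-5.99 -1.33 17.58] t 3.4
```

View pics/s2.png

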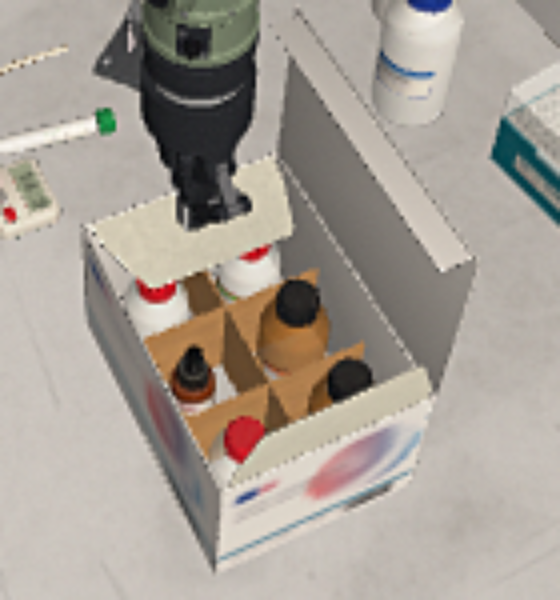

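The picture shows the left flap level under the fingers, with the right flap still standing at about (330,425). Now the right flap, mirrored.

```bash
python3 -m pendant '[[[0,0,-0.03],[0,0,0],1],[[0,0,-0.04],[0,0,0],1],[[0,-0.01,-0.026],[0,0,0],1],[[0,-0.036,0],[0,0,0],1],[[0,-0.036,0],[0,0,0],1],[[0,-0.036,0],[0,0,0],1],[[0,-0.036,0],[0,0,0],1],[[0,-0.036,0],[0,0,0],1],[[0,-0.036,0],[0,0,0],1],[[0,-0.036,0],[0,0,0],1],[[0,0,0],[0,0,0],1]]'; python3 - <<'E'
from h import *
delta(w([-0.01,-.18,.1945]),DOWN)
E
```

```text
time_s: 4.55
tcp_pos: [0.4711, -0.203, 0.2433]
ee_rot: [-3.14, 0.001, 3.076]
force: [0.2, 0.7, -0.2]
gripper_width: 0.0001
grip_force: 0.0
shift [ 1.3  3.  48.8] turn [-0.11  0.06 -0.27] shift in new axes [ 1.3  2.9 48.8] | tcp kit [-0.0087 -0.1829  0.2433] F [ 0.22  0.7  -0.2 ] t 4.55
```

```bash
python3 -m pendant '[[[0,0,0.025],[0,0,0],1],[[0,0,0.024],[0,0,0],1],[[0,0.019,0],[0,0,0],1],[[0,0.019,0],[0,0,0],1],[[0,0.018,0],[0,0,0],1],[[0,0.0116,0.0015],[0,0,0],1],[[0,0.0109,0.0045],[0,0,0],1],[[0,0.0093,0.0072],[0,0,0],1],[[0,0.0072,0.0093],[0,0,0],1],[[0,0.0045,0.0109],[0,0,0],1],[[0,0.0015,0.0076],[0,0,0],1],[[0,0.001,0.003],[0,0,0],1],[[0,0,0],[0,0,0],1]]'; python3 - <<'E'
from h import *
delta(w([-0.01,-.0815,.1485]),DOWN)
E
```

```text
time_s: 5.85
tcp_pos: [0.4767, -0.0975, 0.1498]
ee_rot: [3.141, -0.001, 3.08]
force: [-1.0, -0.5, 0.5]
gripper_width: 0.0
grip_force: 0.0
shift [ 0.4 -4.2  1.3] turn [ 0.01 -0.07 -0.02] shift in new axes [ 0.4 -4.2  1.3] | tcp kit [-0.0096 -0.0773  0.1498] F [-1.   -0.55  0.54] t 5.85
```

```bash
python3 -m pendant '[[[0,0,0.0025],[0,0,0],1],[[0,0,0],[0,0,0],1]]'; python3 -m pendant '[[[0,0,-0.03],[0,0,0],1],[[0,0,-0.04],[0,0,0],1],[[0,0,-0.04],[0,0,0],1],[[0,0,-0.04],[0,0,0],1],[[0,0,-0.04],[0,0,0],1],[[0,0,-0.03],[0,0,0],1],[[0,0,0],[0,0,0],1]]'; python3 - <<'E'
from h import *
import cv2
delta(w([0.14,0.02,.37]),DOWN)
a=imaging.grab_frame('scene')[160:330,265:415,::-1]; b=imaging.grab_frame('side')[90:230,310:450,::-1]
f=lambda i:cv2.resize(i,(390,442 if i is a else 390))
A=f(a);B=f(b); import numpy as np
B=np.vstack([B,np.zeros((52,390,3),np.uint8)]); cv2.imwrite('pics/s3.png',np.hstack([A,B]))
E
```

```text
time_s: 6.05
tcp_pos: [0.4771, -0.0977, 0.1492]
ee_rot: [-3.141, 0.0, 3.08]
force: [-4.7, 2.8, 14.8]
gripper_width: -0.0001
grip_force: 7.7
time_s: 6.75
tcp_pos: [0.4791, -0.0984, 0.3721]
ee_rot: [-3.139, 0.008, 3.08]
force: [0.7, -0.5, 0.5]
gripper_width: -0.0003
grip_force: 0.0
shift [-147.1   98.1    3. ] turn [-0.13  0.44 -0.03] shift in new axes [-147.2   98.     2.1] | tcp kit [-0.0072 -0.078   0.3721] F [ 0.68 -0.46  0.46] t 6.75
```

View pics/s3.png

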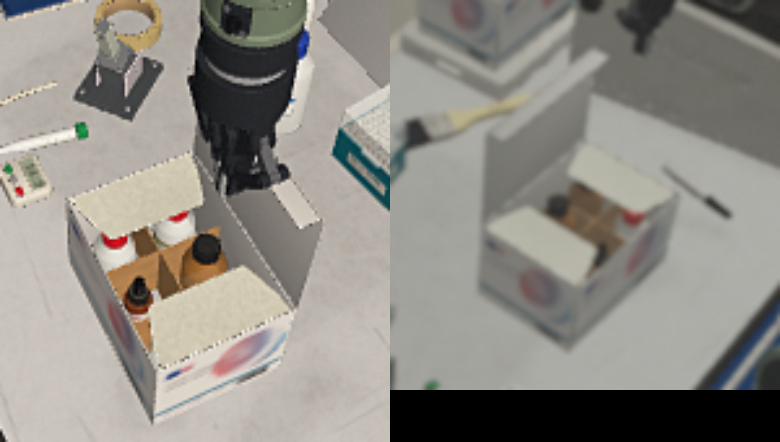

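Both flaps are folded level in both views, and the lid is upright. Next I go over the lid to its far side.

```bash
python3 -m pendant '[[[-0.0315,0.0216,0],[0,0,0],1],[[-0.0315,0.0216,0],[0,0,0],1],[[-0.0315,0.0216,0],[0,0,0],1],[[-0.0315,0.0216,0],[0,0,0],1],[[-0.0315,0.0216,0],[0,0,0],1],[[0,0,0],[0,0,0],1],[[0,0,0],[0,0,0],1]]'; python3 - <<'E'
from h import *
delta(w([0.0933,0.03,.291]),DOWN)
for p in ([.08,-.1145,.2996],[.08,.1145,.2996],[.1,.03,.3]): print(proj('wrist',w(p)))
E
```

```text
time_s: 7.55
tcp_pos: [0.6405, 0.001, 0.3648]
ee_rot: [-3.141, -0.005, 3.081]
force: [1.0, -0.1, 0.2]
gripper_width: 0.0001
grip_force: 0.0
shift [54.2 -1.1 74.1] turn [-0.01 -0.27  0.05] shift in new axes [54.6 -1.1 73.8] | tcp kit [0.1479 0.0311 0.3648] F [ 1.01 -0.07  0.24] t 7.55
(np.float64(85.22369266115936), np.float64(116.84340473564934))
(np.float64(450.86897009878203), np.float64(117.07800522319476))
(np.float64(315.9228350329655), np.float64(149.02514349966262))
```

```bash
python3 -m pendant '[[[0,0,0.037],[0,0,0],1],[[0,0,0.037],[0,0,0],1],[[0.018,0,0],[0,0,0],1],[[0.018,0,0],[0,0,0],1],[[0.018,0,0],[0,0,0],1],[[0.0183,0,0.0012],[0,0,0],1],[[0.0179,0,0.0036],[0,0,0],1],[[0.0174,0,0.0059],[0,0,0],1],[[0.0164,0,0.0081],[0,0,0],1],[[0.0152,0,0.0101],[0,0,0],1],[[0.0138,0,0.0121],[0,0,0],1],[[0.0121,0,0.0138],[0,0,0],1],[[0.0101,0,0.0152],[0,0,0],1],[[0.0081,0,0.0164],[0,0,0],1],[[0.0059,0,0.0174],[0,0,0],1],[[0,0,0],[0,0,0],1]]'; python3 - <<'E'
from h import *
import cv2
delta(w([-0.045,0.03,.1526]),DOWN)
a=imaging.grab_frame('scene')[160:330,265:415,::-1]; b=imaging.grab_frame('side')[90:230,310:450,::-1]
f=lambda i:cv2.resize(i,(390,442 if i is a else 390))
A=f(a);B=f(b)
B=np.vstack([B,np.zeros((52,390,3),np.uint8)]); cv2.imwrite('pics/s4.png',np.hstack([A,B]))
E
```

```text
time_s: 9.15
tcp_pos: [0.4483, 0.012, 0.1882]
ee_rot: [3.142, -0.005, 3.079]
force: [0.1, -0.8, 0.4]
gripper_width: -0.0005
grip_force: 0.0
shift [ 0.2 -0.3 35.6] turn [ 0.01 -0.27 -0.08] shift in new axes [ 0.4 -0.3 35.6] | tcp kit [-0.0446  0.0303  0.1882] F [ 0.05 -0.8   0.4 ] t 9.15
```

View pics/s4.png

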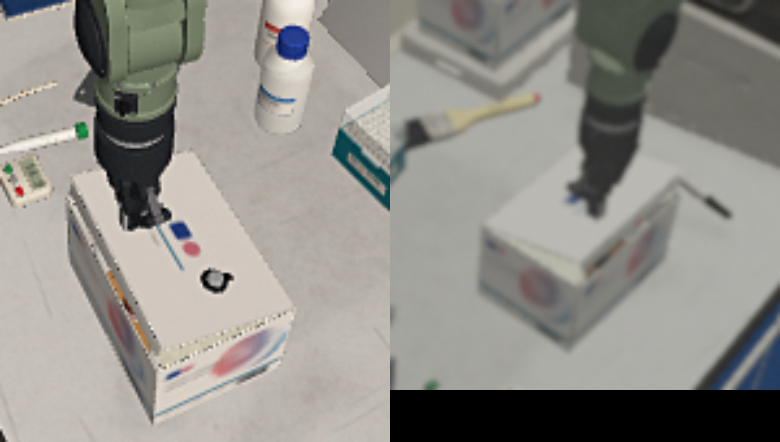

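The lid is nearly down at about 15°, with the logger visible at (215,279) in the left panel. I'll keep pressing it home.

```bash
python3 -m pendant '[[[0.002,0,0.012],[0,0,0],1],[[0,0,0.009],[0,0,0],1],[[0,0,0.006],[0,0,0],1],[[0,0,0.006],[0,0,0],1],[[0,0,0],[0,0,0],1]]'; python3 -c "
from h import *
delta(w([-0.045,0.03,.1526]),DOWN)"
```

```text
time_s: 9.75
tcp_pos: [0.4498, 0.0125, 0.1564]
ee_rot: [3.141, -0.001, 3.08]
force: [0.3, 1.2, -0.5]
gripper_width: -0.0001
grip_force: 0.0
shift [ 1.9 -0.9  3.8] turn [ 0.01 -0.06 -0.  ] shift in new axes [ 1.9 -0.9  3.8] | tcp kit [-0.0431  0.0309  0.1564] F [ 0.3   1.23 -0.54] t 9.75
```

```bash
python3 -m pendant '[[[0,0,0.003],[0,0,0],1],[[0,0,0.002],[0,0,0],1],[[0,0,0.0015],[0,0,0],1],[[0,0,0],[0,0,0],1]]'; python3 -c "
from h import *
delta(w([-0.045,0.03,.1526]),DOWN)"
```

```text
time_s: 10.15
tcp_pos: [0.4505, 0.0124, 0.1518]
ee_rot: [-3.141, 0.001, 3.081]
force: [-4.0, -0.6, 11.5]
gripper_width: -0.0001
grip_force: 6.0
shift [ 2.5 -0.9 -0.8] turn [-0.01  0.07  0.01] shift in new axes [ 2.5 -0.9 -0.8] | tcp kit [-0.0425  0.0309  0.1518] F [-3.98 -0.57 11.52] t 10.15
```

```bash
python3 -m pendant '[[[0,0,0.001],[0,0,0],1],[[0,0,0],[0,0,0],1]]'; python3 -m pendant '[[[0,0,-0.02],[0,0,0],1],[[-0.015,0,-0.03],[0,0,0],1],[[-0.015,0,-0.03],[0,0,0],1],[[-0.015,0,-0.03],[0,0,0],1],[[-0.015,0,-0.02],[0,0,0],-1],[[0,0,0],[0,0,0],-1],[[0,0,0],[0,0,0],-1],[[0,0,0],[0,0,0],-1]]'; python3 - <<'E'
from h import *
import cv2
delta(w([0,0,.27]),DOWN)
i=imaging.grab_frame('wrist'); cv2.imwrite('pics/w5.png',i[:,:,::-1])
print(proj('wrist',w([.01,-.058,.1463])))
E
```

```text
time_s: 10.35
tcp_pos: [0.4505, 0.0124, 0.1516]
ee_rot: [-3.141, 0.002, 3.081]
force: [-6.3, 0.3, 19.7]
gripper_width: 0.0001
grip_force: 10.0
time_s: 11.15
tcp_pos: [0.5085, 0.009, 0.2781]
ee_rot: [3.141, -0.003, 3.081]
force: [-0.9, -0.3, -0.3]
gripper_width: 0.0581
grip_force: 0.0
shift [ 15.7 -31.    8.1] turn [ 0.01 -0.16  0.01] shift in new axes [ 15.7 -31.    8.1] | tcp kit [0.0157 0.031  0.2781] F [-0.86 -0.31 -0.31] t 11.15
(np.float64(218.58685865564746), np.float64(184.18214207861485))
```

View pics/w5.png

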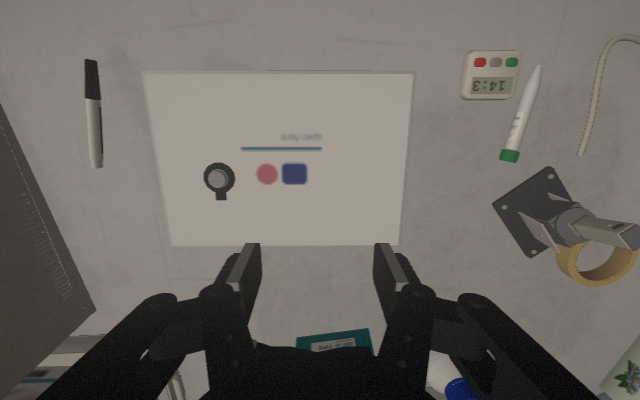

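The wrist view shows the lid closed (corners (143,72), (415,72), (400,247), (172,247)), the logger can at about (218,179) and the dock at (545,210). I'll refine the logger position with all three cameras.

```bash
python3 - <<'E'
from h import *
import cv2
np.set_printoptions(precision=4,suppress=True)
rays={}
for n in ('scene','side','wrist'):
    c=imaging.camera_info(n); i=imaging.grab_frame(n)
    u,v=proj(n,w([.01,-.058,.1463]),c); u0,v0=int(u)-18,int(v)-18
    if n=='wrist': u0-=10;v0-=10
    g=cv2.cvtColor(i,cv2.COLOR_RGB2GRAY); p=g[v0:v0+36+20*(n=='wrist'),u0:u0+36+20*(n=='wrist')]
    s=4; p=cv2.resize(p,None,fx=s,fy=s,interpolation=cv2.INTER_CUBIC)
    m=(p<(p.min()/2+np.median(p)/2)).astype(np.uint8)
    cs,_=cv2.findContours(m,cv2.RETR_CCOMP,cv2.CHAIN_APPROX_NONE)
    print(n,'pred',np.round([u,v],1))
    for q in cs:
        if cv2.contourArea(q)>60*1:
            (a,b),(d1,d2),_=cv2.fitEllipse(q) if len(q)>5 else ((0,0),(0,0),0)
            U,V=u0+(a+.5)/s-.5,v0+(b+.5)/s-.5
            print('   c',round(U,1),round(V,1),'axes',round(d1/s,1),round(d2/s,1),'area',cv2.contourArea(q)/s/s,'z.1463',k(plane(n,U,V,.1463,c)),'z.1408',k(plane(n,U,V,.1408,c)))
    print('   min/med',p.min(),np.median(p))
c=imaging.camera_info('wrist')
for q in ((143,72),(415,72),(400,247),(172,247)): print('lid',k(plane('wrist',*q,.138,c)))
E
```

```text
scene pred [346.7 269.4]
   c 346.0 271.1 axes 9.1 12.1 area 81.8125 z.1463 [ 0.0058 -0.0618  0.1463] z.1408 [ 0.0076 -0.0593  0.1408]
   c 345.6 270.9 axes 6.2 6.5 area 30.875 z.1463 [ 0.0049 -0.0608  0.1463] z.1408 [ 0.0068 -0.0583  0.1408]
   c 332.6 252.8 axes 5.3 7.8 area 29.0 z.1463 [-0.0007  0.0048  0.1463] z.1408 [0.0011 0.0077 0.1408]
   min/med 0 211.0
side pred [384.8 153. ]
   c 375.7 165.0 axes 2.7 3.8 area 7.71875 z.1463 [-0.003   0.0155  0.1463] z.1408 [-0.0002  0.0109  0.1408]
   c 385.3 154.8 axes 3.5 6.6 area 12.34375 z.1463 [ 0.0028 -0.0517  0.1463] z.1408 [ 0.0057 -0.0567  0.1408]
   c 367.5 138.6 axes 4.2 13.9 area 36.6875 z.1463 [ 0.1075 -0.077   0.1463] z.1408 [ 0.1108 -0.0821  0.1408]
   min/med 47 186.0
wrist pred [218.7 183.6]
   c 219.2 178.8 axes 29.3 37.1 area 803.71875 z.1463 [ 0.0056 -0.0571  0.1463] z.1408 [ 0.007  -0.059   0.1408]
   c 216.3 177.9 axes 16.3 18.7 area 233.40625 z.1463 [ 0.0048 -0.0596  0.1463] z.1408 [ 0.0062 -0.0615  0.1408]
   min/med 37 153.0
lid [-0.0836 -0.1143  0.138 ]
lid [-0.0836  0.1121  0.138 ]
lid [0.0783 0.1133 0.138 ]
lid [ 0.0783 -0.1141  0.138 ]
```

```bash
cat >> h.py <<'E'
LOG=w([.0052,-.0597,.1463])
c20,s20=np.cos(np.radians(20)),np.sin(np.radians(20))
AX=np.array([-s20,0,c20]); RIM=np.array([-.012,0,.078])
GR=DR*R.from_matrix(np.array([[-c20,0,-s20],[0,1,0],[s20,0,-c20]]).T)
def wand(z): return dw(RIM+z*AX)
E
sed -i 's/R.from_matrix(np.array(\[\[-c20,0,-s20\],\[0,1,0\],\[s20,0,-c20\]\]).T)/R.from_matrix(np.column_stack([[-c20,0,-s20],[0,1,0],[s20,0,-c20]]))/' h.py
python3 -c "
from h import *
print(wand(.155),GR.as_matrix().round(3)); delta(wand(.155),GR)"
```

```text
[0.54593876 0.27682871 0.22365236] [[-0.755 -0.595  0.275]
 [-0.559  0.804  0.203]
 [-0.342 -0.    -0.94 ]]
shift [-20.5 269.7  55. ] turn [ -6.94 -19.27 -39.59] shift in new axes [-158.8  193.5  116.3] | tcp kit [0.0163 0.0309 0.2786] F [0.81 0.87 0.64] t 11.35
```

```bash
python3 -m pendant '[[[0,0,0],[-1.157,-3.212,-6.598],-1],[[0,0,0],[-1.157,-3.212,-6.598],-1],[[0,0,0],[-1.157,-3.212,-6.598],-1],[[0,0,0],[-1.157,-3.212,-6.598],-1],[[0,0,0],[-1.157,-3.212,-6.598],-1],[[0,0,0],[-1.157,-3.212,-6.598],-1],[[-0.0199,0.0242,0.0145],[0,0,0],-1],[[-0.0199,0.0242,0.0145],[0,0,0],-1],[[-0.0199,0.0242,0.0145],[0,0,0],-1],[[-0.0199,0.0242,0.0145],[0,0,0],-1],[[-0.0199,0.0242,0.0145],[0,0,0],-1],[[-0.0199,0.0242,0.0145],[0,0,0],-1],[[-0.0199,0.0242,0.0145],[0,0,0],-1],[[-0.0199,0.0242,0.0145],[0,0,0],-1],[[0,0,0],[0,0,0],-1],[[0,0,0],[0,0,0],-1]]'; python3 - <<'E'
from h import *
import cv2
delta(wand(.155),GR)
P=lambda p:np.round(proj('wrist',p),1)
for a,b in ((-.049,-.045),(.061,-.045),(.061,.045),(-.049,.045)): print('foot',P(dw([a,b,.012])))
print('rim',P(wand(0)),'top',P(wand(.09)))
i=imaging.grab_frame('wrist'); cv2.imwrite('pics/w6.png',i[:,:,::-1])
E
```

```text
time_s: 12.95
tcp_pos: [0.5462, 0.2773, 0.2241]
ee_rot: [-3.141, 0.349, -2.503]
force: [0.5, -0.8, 0.3]
gripper_width: 0.0851
grip_force: 0.0
shift [ 0.6 -0.2  0.2] turn [-0.02 -0.03  0.09] shift in new axes [ 0.6 -0.2  0.2] | tcp kit [0.0369 0.3011 0.2241] F [ 0.5  -0.79  0.32] t 12.95
foot [275.6 119.1]
foot [282.6 199. ]
foot [351.7 199.1]
foot [359.1 119.3]
rim [317.3 182.7] top [317.4 217.3]
```

View pics/w6.png

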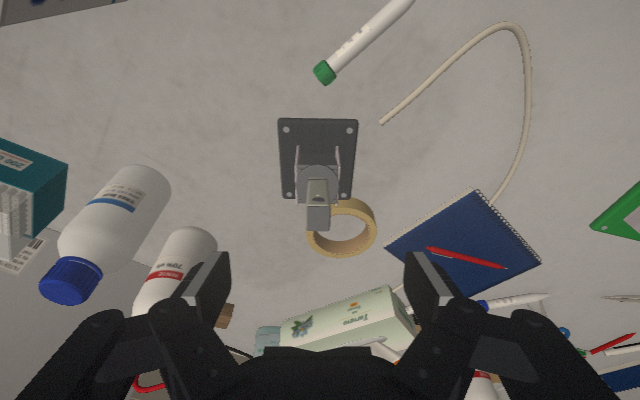

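The last picture shows the wand squarely centred between the open jaws. The handle end is at (317,218), predicted (317,217), and the foot corners agree within 3 px. I'll advance and grip.

```bash
python3 -m pendant '[[[0,0,0.025],[0,0,0],-1],[[0,0,0.025],[0,0,0],-1],[[0,0,0.025],[0,0,0],-1],[[0,0,0.025],[0,0,0],-1],[[0,0,0],[0,0,0],-1]]' && python3 -m pendant '[[[0,0,0],[0,0,0],1],[[0,0,0],[0,0,0],1],[[0,0,0],[0,0,0],1],[[0,0,0],[0,0,0],1],[[0,0,0],[0,0,0],1],[[0,0,0],[0,0,0],1],[[0,0,0],[0,0,0],1],[[0,0,0],[0,0,0],1]]' 40; python3 -c "
from h import *
delta(wand(.055),GR)"
```

```text
time_s: 13.5
tcp_pos: [0.5733, 0.2954, 0.1279]
ee_rot: [3.141, 0.345, -2.507]
force: [-0.5, -0.1, -1.0]
gripper_width: 0.0857
grip_force: 0.0
time_s: 14.3
tcp_pos: [0.575, 0.2974, 0.1319]
ee_rot: [-3.14, 0.351, -2.504]
force: [-2.0, -1.3, 5.2]
gripper_width: 0.018
grip_force: 43.8
shift [2.1 0.8 1.6] turn [-0.09  0.13  0.03] shift in new axes [2.1 0.8 1.6] | tcp kit [0.0644 0.3229 0.1319] F [-2.03 -1.32  5.22] t 14.3
```

```bash
python3 -m pendant '[[[0,0,-0.008],[0,0,0],1],[[0,0,-0.01],[0,0,0],1],[[0,0,-0.01],[0,0,0],1],[[0,0,0],[0,0,0],1]]' && python3 -m pendant '[[[0,0,-0.012],[0,0,0],1],[[0,0,-0.015],[0,0,0],1],[[0,0,-0.02],[0,0,0],1],[[0,0,-0.03],[0,0,0],1],[[0,0,-0.03],[0,0,0],1],[[0,0,-0.03],[0,0,0],1],[[0,0,0],[0,0,0],1]]'; python3 - <<'E'
from h import *
import cv2
delta(LOG+[0,0,.16],DOWN)
i=imaging.grab_frame('wrist'); cv2.imwrite('pics/w7.png',i[:,:,::-1])
E
```

```text
time_s: 14.7
tcp_pos: [0.5674, 0.2916, 0.1592]
ee_rot: [-3.14, 0.352, -2.504]
force: [-0.1, 0.6, -1.2]
gripper_width: 0.0172
grip_force: 42.8
time_s: 15.4
tcp_pos: [0.5301, 0.2637, 0.2909]
ee_rot: [-3.138, 0.356, -2.504]
force: [0.1, 0.1, -0.8]
gripper_width: 0.0175
grip_force: 42.9
shift [ 215.2 -254.9  -95.6] turn [ 6.93 19.65 39.58] shift in new axes [  16.4 -346.3  -15.4] | tcp kit [0.0216 0.2866 0.2909] F [ 0.09  0.1  -0.82] t 15.4
```

```bash
python3 -m pendant '[[[0,0,0],[1.155,3.275,6.597],1],[[0,0,0],[1.155,3.275,6.597],1],[[0,0,0],[1.155,3.275,6.597],1],[[0,0,0],[1.155,3.275,6.597],1],[[0,0,0],[1.155,3.275,6.597],1],[[0,0,0],[1.155,3.275,6.597],1],[[0.0016,-0.0346,-0.0015],[0,0,0],1],[[0.0016,-0.0346,-0.0015],[0,0,0],1],[[0.0016,-0.0346,-0.0015],[0,0,0],1],[[0.0016,-0.0346,-0.0015],[0,0,0],1],[[0.0016,-0.0346,-0.0015],[0,0,0],1],[[0.0016,-0.0346,-0.0015],[0,0,0],1],[[0.0016,-0.0346,-0.0015],[0,0,0],1],[[0.0016,-0.0346,-0.0015],[0,0,0],1],[[0.0016,-0.0346,-0.0015],[0,0,0],1],[[0.0016,-0.0346,-0.0015],[0,0,0],1],[[0,0,0],[0,0,0],1],[[0,0,0],[0,0,0],1]]'; python3 - <<'E'
from h import *
import cv2
delta(LOG+[0,0,.16],DOWN)
s,r=TR(); c=imaging.camera_info('wrist')
i=imaging.grab_frame('wrist'); cv2.imwrite('pics/w8.png',i[:,:,::-1])
tp=lambda x,y,z: s['tcp_pos']+r.apply([x,y,z])
for n,q in (('tips',(0,0,.014)),('collar under',(0,0,.0566)),('cup mouth C',(0,0,.1066)),('mouth +y',(0,.0135,.1066)),('mouth -y',(0,-.0135,.1066)),('mouth front',(.0135,0,.1066))): print(n,np.round(proj('wrist',tp(*q),c),1))
print('log',np.round(proj('wrist',LOG,c),1))
g=cv2.cvtColor(i,cv2.COLOR_RGB2GRAY)
print('col 310..', )
for v in range(140,250,4): print(v,' '.join(f'{x:3d}' for x in g[v,270:366:4]))
E
```

```text
time_s: 17.25
tcp_pos: [0.4916, -0.0809, 0.3005]
ee_rot: [-3.141, -0.008, 3.079]
force: [0.0, 1.0, -1.0]
gripper_width: 0.0172
grip_force: 42.7
shift [-0.9  0.  -5.8] turn [-0.06 -0.49 -0.08] shift in new axes [-0.9  0.  -5.8] | tcp kit [ 0.0043 -0.0597  0.3005] F [ 0.02  0.99 -0.97] t 17.25
tips [317.8 253.8]
collar under [317.6 222.3]
cup mouth C [317.5 198.6]
mouth +y [333.9 198.6]
mouth -y [301.2 198.6]
mouth front [317.5 182.8]
log [317.6 185.3]
col 310..
140 167 165 166 167 166 168 167 170 167 166 166 167 167 167 164 167 164 165 168 164 165 164 165 168
144 166 165 165 167 166 168 166 166 165 168 165 166 167 166 169 165 164 166 167 167 165 166 168 165
148 166 167 169 167 168 163 167 168 166 166 167 167 167 165 167 164 168 165 167 167 165 166 167 167
152 166 166 166 165 168 167 168 166 165 164 164 167 166 168 164 164 167 166 166 169 167 166 167 167
156 166 165 166 167 169 168 167 166 165 165 169 165 164 166 166 164 164 168 123 117 118 118 118 115
160 166 166 167 166 166 168 164 166 166 167 168 166 168 167 166 166 167 166 156 153 154 154 156 155
164 165 167 165 166 165 166 164 164
[... 1464 characters left out ...]

224 162 163 163 163  91  85  88  87 100  97  89  85  84  87  81  84  86  85  86  84 115 163 166 166
228 161 163 163 162 103  85  86  85 115  93  91  88  88  82  80  82  86  87  86  83 152 165 162 165
232 162 166 164 162 138  87  84  87 119  91  90  88  82  82  81  85  80  86  83  87 164 162 162 163
236 163 162 165 162 165  87  88  86 119  89  86  85  84  80  81  82  79  82  84  82 163 165 161 162
240 163 164 164 162 147  72  74  45 115  87  82  85  81  84  84  78  59  66  73  74 163 163 165 163
244 161 163 164 165 108  72  75  38 111  88  88  83  86  85  80  78  61  64  74  75 163 164 161 165
248 142 143  62  59  75  71  75  37 109  86  82  84  83  82  80  82  62  44  72  73  60  58 119 135
```

```bash
python3 -m pendant '[[[0,0,0],[0,0,0],1],[[0,0,0],[0,0,0],1]]'; python3 - <<'E'
from h import *
import cv2
from scipy.optimize import least_squares
np.set_printoptions(precision=4,suppress=True)
delta(LOG+[0,0,.16],DOWN)
s,r=TR(); c=imaging.camera_info('wrist'); i=imaging.grab_frame('wrist'); g=cv2.cvtColor(i,cv2.COLOR_RGB2GRAY)
m=(g[160:185,290:350]<105).astype(np.uint8)
E=[]
for u in range(296,342):   # sub-pixel upper boundary per column
    col=g[160:186,u].astype(float); j=np.argmax(col<108)
    if 0<j: t=(col[j-1]-108)/(col[j-1]-col[j]); E.append(plane('wrist',u,160+j-1+t,.1395,c)[:2])
E=np.array(E)
f=least_squares(lambda p:np.hypot(*(E-p).T)-.0145,E.mean(0)-[-.01,0],loss='soft_l1',f_scale=.0005)
print('n',len(E),'holder',f.x,'kit',k([*f.x,0]),'rms',np.sqrt(np.mean(f.fun**2)),'LOG',LOG,'tcp',s['tcp_pos'])
tip=s['tcp_pos']+r.apply([0,0,.1026]); print('cup floor pred',tip)
# cup/collar: horizontal extents at several rows
for v in (205,210,215,222,188,192):
    a=np.where(g[v,270:366]<(120))[0]+270; print(v,a.min(),a.max(),(a.min()+a.max())/2)
print('axis proj',[np.round(proj('wrist',s['tcp_pos']+r.apply([0,0,z]),c),1) for z in (.0566,.09,.1066)])
E
```

```text
time_s: 17.5
tcp_pos: [0.4922, -0.0795, 0.3015]
ee_rot: [-3.14, -0.007, 3.083]
force: [-0.6, 0.3, -0.8]
gripper_width: 0.0174
grip_force: 42.7
shift [-0.4 -1.3 -4.8] turn [-0.1  -0.39  0.12] shift in new axes [-0.4 -1.3 -4.8] | tcp kit [ 0.0048 -0.0584  0.3015] F [-0.6   0.26 -0.76] t 17.5
n 28 holder [ 0.4931 -0.0808] kit [ 0.0057 -0.0596  0.    ] rms 0.0001610560158077965 LOG [ 0.4925 -0.0809  0.1463] tcp [ 0.4922 -0.0795  0.3015]
cup floor pred [ 0.4915 -0.0797  0.1989]
205 292 343 317.5
210 288 347 317.5
215 287 348 317.5
222 286 349 317.5
188 304 361 332.5
192 303 332 317.5
axis proj [array([317.6, 222.3]), array([317.5, 205.4]), array([317.5, 198.5])]
```

```bash
sed -i 's/^LOG=.*/LOG=w([.0055,-.0596,.1463])/' h.py; python3 -m pendant '[[[-0.0008,-0.001,0.01],[0,-0.4,0],1],[[0,0,0.015],[0,0,0],1],[[0,0,0.012],[0,0,0],1],[[0,0,0],[0,0,0],1],[[0,0,0],[0,0,0],1],[[0,0,0],[0,0,0],1]]'; cat > avg.py <<'E'
from h import *
P=[];F=[];O=[]
for _ in range(12):   # camera calls only pass 0.05 s each, to average the noise
    imaging.grab_frame('wrist'); s=ctrl.get_state(); P.append(s['tcp_pos']);F.append(s['force']);O.append(R.from_euler('xyz',s['ee_rot']).apply([0,0,1]))
p=np.mean(P,0); print('mean tcp',p.round(4),'sd',np.std(P,0).round(4),'kit',k(p).round(4),'F',np.mean(F,0).round(2),'sd',np.std(F,0).round(2),'z axis',np.mean(O,0).round(4),'t',s['time_s'])
r=TR()[1]; print('tool shift xy to logger (mm)',(1000*DOWN.inv().apply(LOG-p)).round(1),'turn',np.degrees(np.cross([0,0,1],r.inv().apply([0,0,-1]))).round(2))
E
python3 avg.py
```

```text
time_s: 18.15
tcp_pos: [0.4933, -0.0817, 0.2654]
ee_rot: [-3.139, 0.002, 3.081]
force: [-0.5, 0.6, -1.2]
gripper_width: 0.0175
grip_force: 42.7
mean tcp [ 0.4931 -0.0818  0.2651] sd [0.0002 0.     0.0002] kit [ 0.0058 -0.0605  0.2651] F [ 0.17  0.11 -0.85] sd [0.43 0.4  0.59] z axis [ 0.0012 -0.0022 -1.    ] t 18.75
tool shift xy to logger (mm) [  0.3   0.9 118.8] turn [-0.12  0.05  0.  ]
```

```bash
python3 -m pendant '[[[0,0.0006,0.006],[0,0,0],1],[[0,0,0.004],[0,0,0],1],[[0,0,0.003],[0,0,0],1],[[0,0,0],[0,0,0],1],[[0,0,0],[0,0,0],1],[[0,0,0],[0,0,0],1]]'; python3 avg.py
```

```text
time_s: 19.35
tcp_pos: [0.4931, -0.0812, 0.2519]
ee_rot: [-3.139, 0.001, 3.081]
force: [0.9, 0.1, -1.2]
gripper_width: 0.0172
grip_force: 42.7
mean tcp [ 0.493  -0.0812  0.2519] sd [0.     0.     0.0001] kit [ 0.0057 -0.0599  0.2519] F [ 0.08  0.05 -0.98] sd [0.53 0.53 0.63] z axis [ 9.0e-04 -2.1e-03 -1.0e+00] t 19.95
tool shift xy to logger (mm) [  0.2   0.3 105.6] turn [-0.12  0.05  0.  ]
```

No contact yet (Fz about −1 N, the wand's weight). I'll step down and watch for contact.

```bash
for d in 1; do python3 -m pendant '[[[0,0,0.0015],[0,0,0],1],[[0,0,0],[0,0,0],1],[[0,0,0],[0,0,0],1]]' >/dev/null; python3 avg.py; python3 -m pendant '[[[0,0,0.0015],[0,0,0],1],[[0,0,0],[0,0,0],1],[[0,0,0],[0,0,0],1]]' >/dev/null; python3 avg.py;  done
```

```text
mean tcp [ 0.493  -0.0812  0.2503] sd [0. 0. 0.] kit [ 0.0057 -0.0599  0.2503] F [ 0.04 -0.11 -0.54] sd [0.74 0.56 0.57] z axis [ 7.0e-04 -2.1e-03 -1.0e+00] t 20.85
tool shift xy to logger (mm) [  0.2   0.3 104. ] turn [-0.12  0.05  0.  ]
mean tcp [ 0.4931 -0.0812  0.2489] sd [0. 0. 0.] kit [ 0.0058 -0.06    0.2489] F [ 0.26 -0.07  0.66] sd [0.48 0.61 0.51] z axis [ 0.001  -0.0022 -1.    ] t 21.75
tool shift xy to logger (mm) [  0.3   0.4 102.6] turn [-0.12  0.06  0.  ]
```

```bash
python3 -m pendant '[[[0,0,0.001],[0,0,0],1],[[0,0,0.001],[0,0,0],1],[[0,0,0],[0,0,0],1],[[0,0,0],[0,0,0],1]]' >/dev/null; python3 avg.py;python3 avg.py
```

```text
mean tcp [ 0.493  -0.0812  0.2469] sd [0. 0. 0.] kit [ 0.0057 -0.0599  0.2469] F [ 0.47 -0.23  0.85] sd [0.41 0.51 0.7 ] z axis [ 9.0e-04 -2.1e-03 -1.0e+00] t 22.75
tool shift xy to logger (mm) [  0.2   0.3 100.6] turn [-0.12  0.06  0.  ]
mean tcp [ 0.493  -0.0812  0.2468] sd [0. 0. 0.] kit [ 0.0057 -0.0599  0.2468] F [ 0.83 -0.34  1.28] sd [0.49 0.51 0.45] z axis [ 8.0e-04 -2.1e-03 -1.0e+00] t 23.35
tool shift xy to logger (mm) [  0.2   0.3 100.5] turn [-0.12  0.05  0.  ]
```

```bash
python3 -m pendant '[[[0,0,0.0005],[0,0,0],1],[[0,0,0],[0,0,0],1],[[0,0,0],[0,0,0],1]]'; python3 avg.py; python3 -c "
from rig import ctrl
print(ctrl.close_job())"
```

```text
time_s: 23.65
tcp_pos: [0.493, -0.0812, 0.2463]
ee_rot: [-3.14, 0.001, 3.081]
force: [0.8, 0.3, 1.8]
gripper_width: 0.0175
grip_force: 43.0
mean tcp [ 0.493  -0.0812  0.2463] sd [0. 0. 0.] kit [ 0.0057 -0.0599  0.2463] F [ 1.09 -0.45  1.41] sd [0.27 0.65 0.27] z axis [ 7.0e-04 -2.1e-03 -1.0e+00] t 24.25
tool shift xy to logger (mm) [  0.2   0.3 100. ] turn [-0.12  0.05  0.  ]
the job is handed in; nothing more can be done
None
```

Job handed in at 24 s: both flaps are folded in, the lid is pressed home, and the wand is still held over the logger button with about 2.4 N. By force and height that is roughly 3–4 mm of its 7 mm nose travel, though I had no pictures left to check the seating by eye.

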